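Load a tumbler drum and hold its bayonet lid home

ROBOT

A 7-joint arm with a two-finger parallel gripper is mounted at the origin on the work surface. World frame = base frame: x ahead of the robot, y to its left, z up, the work surface at z = 0. Lengths are in mm, angles in rad, forces in N, time in s.
With the tool pointing down it reaches from about 400 to 850 mm from the base axis. Payload 4.4 kg.
Tool frame: the origin (TCP) lies between the finger pads; the fingertips stand 25 mm ahead of it and the grasp point (between the pads) lies 6 mm ahead of it; z points along the fingers, y is the direction in which the jaws open and shut (so a half turn about z gives the same grasp; the last joint's range is limited). The gripper opens to 94 mm and grips with 3 to 60 N. Pads are 16 mm wide; open, the fingers measure 119 mm over their backs; the gripper's body (75 mm by 177 mm) begins 78 mm behind the grasp point.
Start: joints at [-1.206, 0.628, 0.038, 1.517, -0.027, 0.996, -0.02], TCP at [271.417, 590.636, 230.478] pointing down, gripper open.
Joint ranges: [-3.06, 3.06], [-0.37, 2.12], [-1.25, 1.32], [0.18, 2.47], [-1.1, 4.24], [0.23, 1.98], [-2.94, 2.94]. Speed limits (rad/s): [2.57, 2.57, 3.14, 3.14, 3.14, 3.14, 3.14].

INTERFACE

Orientations are given as [roll, pitch, yaw] about the fixed x, y, z axes, in that order (R = Rz(yaw) Ry(pitch) Rx(roll)).
In Python, from workcell import arm gives the robot as it stands.
- The arm moves only by the tool apply_moves, never from a script. Its argument "plan" is a list of rows, each a list of 7 numbers: the finger opening in m, from 0 to 0.094, then the shift along the world's x, y, z in m, then the turn, a rotation vector about the world's x, y, z in degrees. A call has 1 to 8 rows; each row shifts and turns the commanded pose from where the row before left it; what a row does not reach is not made up. A row lasts 1/10 s, in which the tool goes at most 50 mm and 8.59 degrees, less where a joint would pass 70% of its speed; a pose out of reach is approached as far as the arm can. A call with a gripper value outside its range is refused whole. The fingers move at their own pace and stop on an object; "force" is the grip in N (left out, the last holds). Time passes only in rows, so rows that do not move let the fingers close. It gives the time, the measured TCP pose, the force and the opening at its end, in the units of the state.
- arm.sense(): the state, without advancing time (a new reading comes with each control period).
- arm.snapshot(name): name is "scene" or "top" or "wrist"; returns a dict with "image" (384x512x3 uint8, red, green, blue), "K" (3x3 intrinsics, pixels), "rvec" (rotation vector, rad) and "tvec" (3), from world to camera coordinates, as OpenCV has them. Camera axes: x right, y down, z forward; pixel columns grow to the right and rows downward; lengths in mm; the calibration is good to about 2 mm. A picture is of the moment at which its call begins. There is no depth.
- arm.close_job(): hands the job in, once; it reports no verdict.
The state is a dict: "t": time; "q": joint angles; "qvel": joint speeds; "joint_torque": joint torques, N m; "tool_pos": TCP position; "orientation": TCP orientation; "ft_force": force on the tool from outside, world axes, zero at the start; "torque": the same for the moment, N m; "width": opening from 0.0 (shut) to 1.0 (fully open).
Only numpy, scipy, OpenCV 4.12 (cv2) and the standard library are available. Lean on these libraries where they do the work, as an engineer would, in place of code of your own. Each camera call takes 0.05 s, during which the arm holds its last target. There are 200 camera calls.

TASK

Pick up the steel ball, lower it gently into the tumbler's deep drum and let go of it; do not drop it in from the mouth. Then fit the lid on the drum, turning it by its knurled collar until the hidden keyways under it drop over the drum's pins, push it fully home against the sprung seal, and finish while still gripping the collar and holding the lid pushed home, because it springs up if let go. Leave everything else on the bench where it is.

Things in the scene. Friction and masses are not known exactly. Their poses are not given: they have to be found in the camera images.
- tumbler: fixed upright tumbler: round grey foot 140 across and 22 high carrying an open aluminium drum. Origin on the drum's axis at bench height, z up.
- drum_floor (a point): centre of the drum's inner floor (rubber), 30 above the bench. The drum's inside is 88 across
- mouth (a point): centre of the drum's mouth at the free sprung seal's top, 95 above the bench, 65 above the inner floor. The seal is 94 across; below it the drum's fixed neck, 97 across, ends 88 above the bench
- flange (a point): on the drum's axis at the top of the flange round the neck: 124 across, 72 above the bench. Four upright pins stand on it: 7 thick, 10 high, 90 degrees apart, on a circle of radius 56.5. The angle of this set of pins about the axis differs each time and cannot be read from the tumbler's pose
- lid: loose aluminium lid, 126 across, about 0.24 kg, with a knurled steel collar on top. Origin at the centre of its underside, z up. Skirt and disc reach 23 above the origin. Origin above the bench: 82 resting on the pins; 77 once the keyways drop over them, resting on the free seal; 72 pushed fully home. Over the pins it turns only 4 degrees either way
- collar (a point): on the lid's axis at mid-height of the knurled steel collar by which it is gripped and turned: 48 across, 30 high, from 23 to 53 above the lid's underside; this point is 38 above it
- lid_under (a point): centre of the lid's underside (same as the lid's origin). Hidden below: a bore 102 across, 18 deep, that goes over the drum's neck, in a ring with four keyways 90 degrees apart, 15 wide, closed on top, for the four pins. Nothing marks their angle: find it by turning under light pressure, a quarter turn at most, either way
- seal (a joint): the sprung rubber seal ring on the drum's neck: how far it is pushed down, 0 m free, 0.005 m with the lid fully home; about 5 N at 0 and 9 N at 0.005, so the lid springs up 5 mm when let go
- ball_center (a point): centre of the loose polished steel ball, 36 across, about 0.19 kg. It starts on a small fixed white ceramic ring, 31 across and 6 high, with its centre 20 above the bench
- ball: the same steel ball; its origin lies at the ball's surface and turns with it, so use ball_center
- bench_block: steel bench block 34 x 34 x 22, bystander (mm), origin under its middle
- hammer: hammer about 220 long, bystander (mm), origin under its middle, handle to its -x
- dish: terracotta bowl, 80 across, 30 high, bystander (mm), origin under its middle
- mandrel: tapered steel ring mandrel 190 long, 25 thick, lying, bystander (mm), origin under its middle
- ring_box: small blue jewellery box 55 x 55 x 40, bystander (mm), origin under its middle
- flux_jar: closed jar 52 across, 70 high, bystander (mm), origin under its middle
- fire_brick: round pale fire brick 100 across, 30 high, bystander (mm), origin under its middle
Mind the look-alikes: they are no part of the job. What is shaped like the ball but green or turquoise is not meant. Leave any blue look-alike of the lid alone.

How it is judged (in metres and radians):
On the way, in this order (a step that is already met when the one before it is completed fails the run):
1. the ball lies still and released in the drum (horizontal distance between ball_center and tumbler below 0.04 m and z of ball_center in the frame of tumbler below 0.056 m and contact force between the fingers and ball below 0.1 N and linear speed of ball below 0.05 m/s), for 0.1 s.
2. the lid has dropped over the pins (z of lid in the frame of tumbler below 0.0785 m and horizontal distance between lid and tumbler below 0.005 m and angle between lid's own z axis and vertical below 0.07 rad), for 0.05 s.
At the end, for the whole second after the job is handed in: the ball lies on the drum's floor; the lid is over the pins, level within 0.05 rad, centred within 5 mm and within 1.5 mm of fully home, the seal pushed down more than 3.5 mm, and the fingers still grip the lid (over 3 N) (horizontal distance between ball_center and tumbler below 0.04 m and z of ball_center in the frame of tumbler below 0.056 m and z of lid in the frame of tumbler below 0.0735 m and horizontal distance between lid and tumbler below 0.005 m and angle between lid's own z axis and vertical below 0.05 rad and value of joint seal above 0.0035 m and contact force between the fingers and lid above 3 N); the arm keeps its last pose, push and grip.
It fails at once if the ball hits the drum or lid hard (over 32 N): dropped or rammed (contact force between ball and tumbler above 32 N or contact force between ball and lid above 32 N).
It fails at once if a bystander is shifted by more than 30 mm (distance of any of bench_block, hammer, dish, mandrel, ring_box, flux_jar, fire_brick from where it was at the start of the episode above 0.03 m).
It also fails if it takes over 72 s, if anything falls off the work surface, if the arm or the gripper's body presses on something with over 40 N, if the wrist force passes 120 N, or if a joint passes its speed limit or range.

## Working session

There is one attempt and no reset: what is moved stays moved. The work goes in short steps, Python scripts to look and compute and a tool call to move; the robot and the scene stay as the last step left them, time stands still between calls to the robot, and variables do not carry over. Pictures are saved under pics/ and viewed, about 8 in all and at most 12, crops included, and the job is handed in when it is done.

Besides the shell and the picture viewer there is one more tool, called after ">>>" by a JSON object that holds its "method" and its "body". apply_moves: Moves the arm, as the interface text tells. Its arguments: {"type":"object","properties":{"plan":{"type":"array","items":{"type":"array","items":{"type":"number"}}},"force":{"type":"number"}},"required":["plan"]}

```bash
mkdir -p pics
cat > h.py <<'E'
import numpy as np,cv2
from workcell import arm
def snap(n,f=None):
    s=arm.snapshot(n); 
    if f: cv2.imwrite(f'pics/{f}.png',cv2.cvtColor(s['image'],cv2.COLOR_RGB2BGR))
    np.savez(f'{n}.npz',**s); return s
def back(s,u,v,z):
    K=np.array(s['K'],float);R=cv2.Rodrigues(np.array(s['rvec'],float))[0];t=np.array(s['tvec'],float).reshape(3)
    d=R.T@np.linalg.inv(K)@[u,v,1];c=-R.T@t
    return c+d*(z-c[2])/d[2]
def proj(s,p):
    return cv2.projectPoints(np.array(p,float).reshape(-1,3),np.array(s['rvec'],float),np.array(s['tvec'],float),np.array(s['K'],float),None)[0][:,0]
E
python3 - <<'E'
from h import *
a=snap('top');b=snap('scene')
im=np.vstack([a['image']]);cv2.imwrite('pics/top.png',cv2.resize(im[:,:,::-1],(800,600),interpolation=cv2.INTER_CUBIC))
cv2.imwrite('pics/scene.png',cv2.resize(b['image'][:,:,::-1],(800,600),interpolation=cv2.INTER_CUBIC))
print(arm.sense())
E
```

```text
{'t': 0.1, 'q': array([-1.20578246,  0.62921515,  0.03844571,  1.5182373 , -0.02698489,
        0.99629954, -0.01999102]), 'qvel': array([-0.0002708 , -0.00156992, -0.00172732, -0.00154418,  0.00209169,
       -0.00056589,  0.0001925 ]), 'joint_torque': array([ 2.52944839e-03, -5.50788832e+01,  1.14737570e+00, -1.87114227e+01,
       -5.21658361e-02,  1.92983664e-02,  7.08424022e-05]), 'tool_pos': array([271.19693551, 590.12716352, 229.68082249]), 'orientation': array([-3.13995149e+00,  2.68872999e-05,  2.71079594e+00]), 'ft_force': array([ 0.29605709,  0.22666072, -0.52067107]), 'torque': array([-0.06989503,  0.00166209, -0.02896278]), 'width': 1.0017201263921847}
```

View pics/top.png

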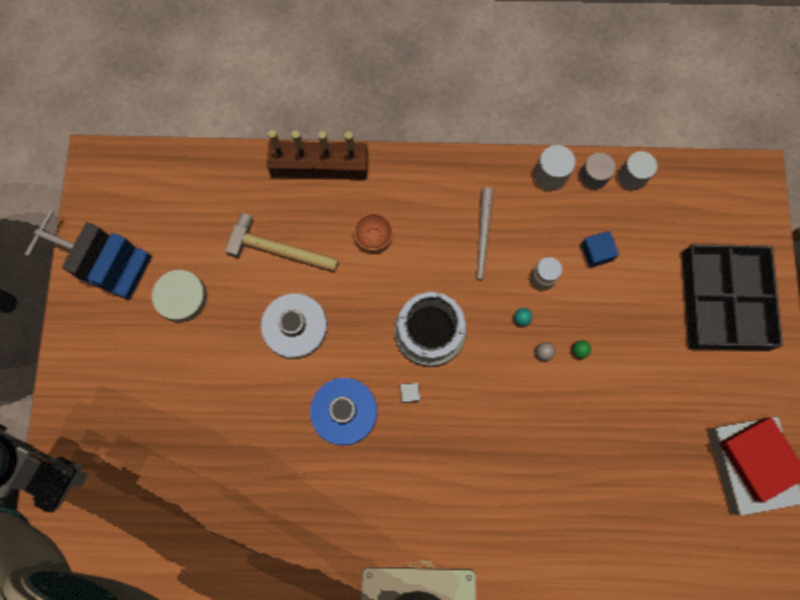

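View pics/scene.png

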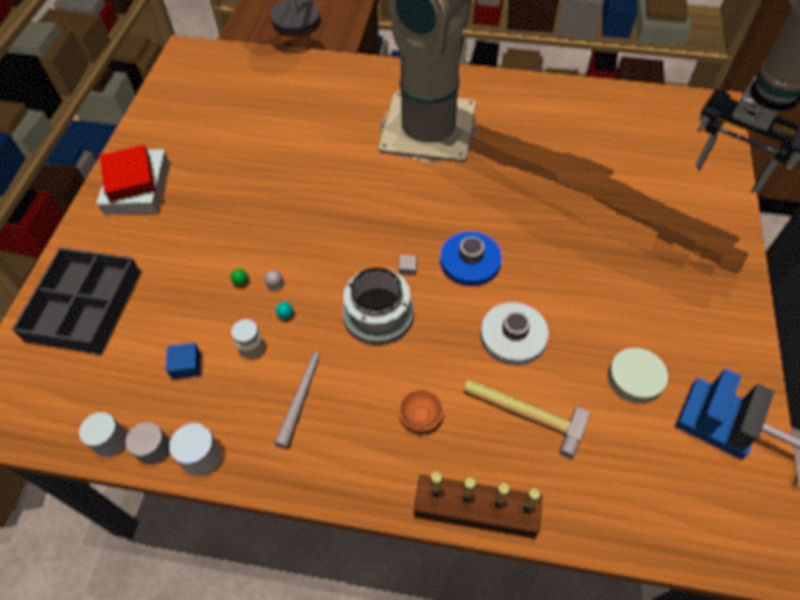

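The top view shows the steel ball at (544,351), the drum mouth at (432,321) and the aluminium lid's collar at (292,321). The scene view has the ball at (273,280), the mouth at about (378,290) and the collar top at (517,320). The blue lid and the green and turquoise balls are the decoys.

Run:
```python
from h import *
T=dict(np.load('top.npz'));S=dict(np.load('scene.npz'))
for n,z,a,b in [('ball',20,(544,351),(273,280)),('mouth',95,(432,321),(378,290)),('collar',53,(292,320),(517,320)),('green',18,(582,350),(239,277)),('turq',18,(523,317),(285,311)),('jar',70,(549,268),(244,330))]:
    f=.64
    print(n,back(T,a[0]*f,a[1]*f,z).round(1),back(S,b[0]*f,b[1]*f,z).round(1))
s=arm.sense();print(s['tool_pos'],s['orientation'])
W=snap('wrist');R=cv2.Rodrigues(W['rvec'])[0];print('cam',(-R.T@W['tvec'].reshape(3)).round(1),R.round(3),W['K'])
```

```text
ball [ 503.2 -236.8   20. ] [ 508.2 -232.9   20. ]
mouth [541.  -17.1  95. ] [546.3  -6.5  95. ]
collar [545.8 246.7  53. ] [542.  254.5  53. ]
green [ 507.2 -310.6   18. ] [ 511.2 -303.8   18. ]
turq [ 569.8 -197.8   18. ] [ 574.4 -189.7   18. ]
jar [ 655.  -239.9   70. ] [ 657.  -235.2   70. ]
[271.19693551 590.12716352 229.68082249] [-3.13995149e+00  2.68872999e-05  2.71079594e+00]
cam [199.6 622.5 384.2] [[ 0.419  0.908 -0.   ]
 [ 0.875 -0.403  0.269]
 [ 0.244 -0.113 -0.963]] [[292.93922002   0.         256.37476134]
 [  0.         292.93922002 192.17883335]
 [  0.           0.           1.        ]]
```

>>> {"method": "apply_moves", "body": {"plan": [[0.06,0.015,-0.034,0,0,0,-3.75],[0.06,0.015,-0.034,0,0,0,-3.75],[0.06,0.015,-0.034,0,0,0,-3.75],[0.06,0.015,-0.034,0,0,0,-3.75],[0.06,0.015,-0.034,0,0,0,-3.75],[0.06,0.015,-0.034,0,0,0,-3.75],[0.06,0.015,-0.034,0,0,0,-3.75],[0.06,0.015,-0.034,0,0,0,-3.75]]}}

```text
t: 0.95
tool_pos: [391.7, 317.1, 230.4]
orientation: [-3.141, -0.0, 2.185]
ft_force: [0.2, -0.3, -0.2]
width: 0.641
```

>>> {"method": "apply_moves", "body": {"plan": [[0.06,0.01,-0.034,0,0,0,-3.75],[0.06,0.01,-0.034,0,0,0,-3.75],[0.06,0.01,-0.034,0,0,0,-3.75],[0.06,0.01,-0.034,0,0,0,-3.75],[0.06,0.01,-0.034,0,0,0,-3.75],[0.06,0.01,-0.034,0,0,0,-3.75],[0.06,0.01,-0.034,0,0,0,-3.75],[0.06,0.01,-0.034,0,0,0,-3.75]]}}

```text
t: 1.75
tool_pos: [471.5, 45.3, 230.5]
orientation: [-3.142, -0.0, 1.661]
ft_force: [0.9, -0.2, 0.8]
width: 0.638
```

>>> {"method": "apply_moves", "body": {"plan": [[0.06,0.005,-0.034,-0.005,0,0,-3.75],[0.06,0.005,-0.034,-0.005,0,0,-3.75],[0.06,0.005,-0.034,-0.005,0,0,-3.75],[0.06,0.005,-0.034,-0.005,0,0,-3.75],[0.06,0.005,-0.034,-0.005,0,0,-3.75],[0.06,0.005,-0.034,-0.005,0,0,-3.75],[0.06,0.0,-0.034,-0.005,0,0,-3.75],[0.06,0.0,-0.004,0,0,0,-3.75]]}}

```text
t: 2.55
tool_pos: [500.4, -200.6, 195.1]
orientation: [3.141, 0.003, 1.131]
ft_force: [-0.3, 0.6, 0.6]
width: 0.641
```

Run:
```python
from h import *
s=arm.sense();print(s['t'],s['tool_pos'],s['orientation'],s['q'].round(2))
W=snap('wrist','w1');print(proj(W,[[505,-235,20]]))
```

```text
2.55 [ 500.38267236 -200.58495825  195.09851691] [3.14073223e+00 3.11183449e-03 1.13112051e+00] [ 0.01  0.56  0.48  1.88 -0.35  0.79  0.24]
[[272.45441645 204.08748505]]
```

View pics/w1.png

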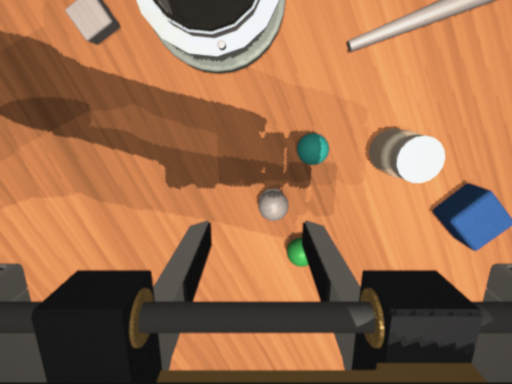

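The ball shows at (273,204), exactly where (505,-235,20) projects. The fingers are clear of the green and turquoise balls.

>>> {"method": "apply_moves", "body": {"plan": [[0.06,0.004,-0.037,-0.03,0,0,0],[0.06,0,0,-0.03,0,0,0],[0.06,0,0,-0.03,0,0,0],[0.06,0,0,0,0,0,0],[0.06,0,0,0,0,0,0]]}}

```text
t: 3.1
tool_pos: [505.4, -231.8, 105.6]
orientation: [-3.141, -0.0, 1.141]
ft_force: [0.3, -0.2, 0.4]
width: 0.64
```

Run:
```python
from h import *
s=arm.sense();print(s['t'],s['tool_pos'],s['orientation'],s['width'])
W=snap('wrist','w2');print(proj(W,[[505,-235,20]]))
```

```text
3.1 [ 505.43203935 -231.77032142  105.62551448] [-3.14064629e+00 -3.05204532e-04  1.14120190e+00] 0.6403628106786476
[[257.81325384 207.90399591]]
```

View pics/w2.png

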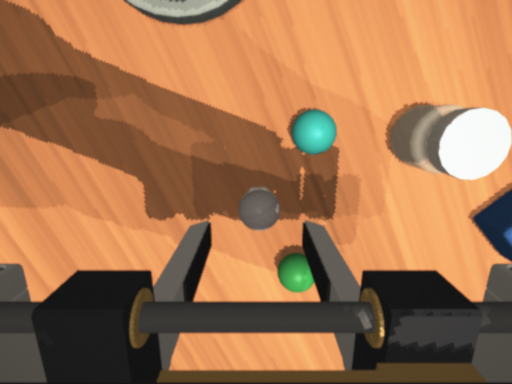

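The ball is at (259,208), within 1 px of the prediction. I'm descending and gripping.

>>> {"method": "apply_moves", "body": {"plan": [[0.06,0,-0.003,-0.025,0,0,0],[0.06,0,0,-0.025,0,0,0],[0.06,0,0,-0.0235,0,0,0],[0.06,0,0,0,0,0,0],[0.02,0,0,0,0,0,0],[0.02,0,0,0,0,0,0],[0.02,0,0,0,0,0,0],[0.02,0,0,0,0,0,0]], "force": 25}}

```text
t: 3.95
tool_pos: [506.0, -235.5, 33.2]
orientation: [3.14, -0.0, 1.14]
ft_force: [-1.0, 1.4, 5.0]
width: 0.371
```

>>> {"method": "apply_moves", "body": {"plan": [[0.02,0,0,0,0,0,0],[0.02,0,0,0,0,0,0],[0.02,0,0,0.03,0,0,0],[0.02,0,0,0.03,0,0,0],[0.02,0,0,0.03,0,0,0],[0.02,0,0,0.04,0,0,0],[0.02,0,0,0.04,0,0,0],[0.02,0,0,0,0,0,0]]}}

```text
t: 4.75
tool_pos: [508.1, -237.2, 206.9]
orientation: [3.132, -0.0, 1.14]
ft_force: [1.1, -0.3, -0.9]
width: 0.366
```

>>> {"method": "apply_moves", "body": {"plan": [[0.02,0.004,0.028,0,0,0,0],[0.02,0.004,0.028,0,0,0,0],[0.02,0.004,0.028,0,0,0,0],[0.02,0.004,0.028,0,0,0,0],[0.02,0,0,0,0,0,0],[0.02,0,0,0,0,0,0]]}}

```text
t: 5.35
tool_pos: [520.9, -122.8, 201.2]
orientation: [-3.14, 0.001, 1.142]
ft_force: [-0.2, -1.2, -1.4]
width: 0.372
```

Run:
```python
from h import *
s=arm.sense();print(s['t'],s['tool_pos'],s['orientation'],s['width'])
W=snap('wrist');im=W['image'].copy()
u=proj(W,[[543,-12,95]])[0];print(u)
x,y=int(u[0]),int(u[1]);x0=max(0,x-150);y0=max(0,y-130);c=im[y0:y0+260,x0:x0+346];print(x0,y0,c.shape)
cv2.imwrite('pics/w3.png',cv2.resize(c[:,:,::-1],None,fx=2.3,fy=2.3,interpolation=cv2.INTER_CUBIC))
```

```text
5.35 [ 520.91142808 -122.75305058  201.1711822 ] [-3.14024486e+00  6.22343686e-04  1.14167816e+00] 0.3722359454785857
[225.27093584  70.27012289]
75 0 (260, 346, 3)
```

View pics/w3.png

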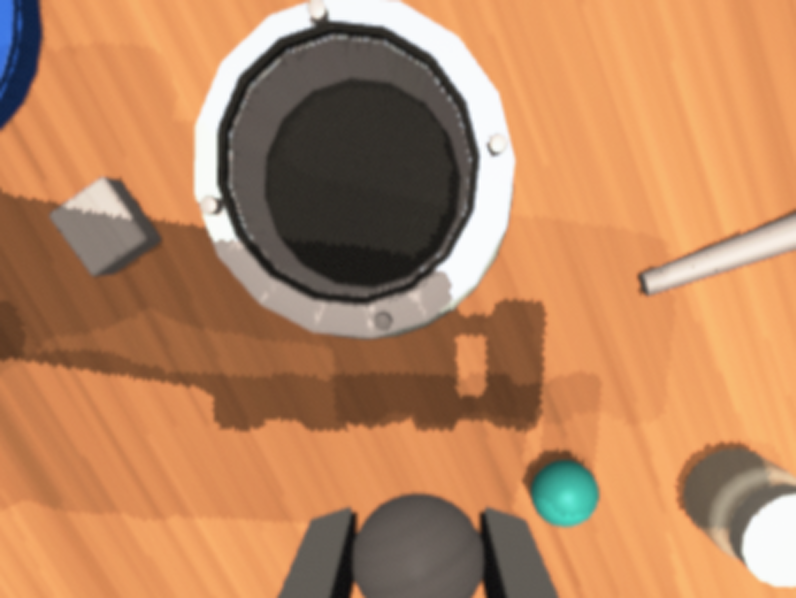

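The crop shows the four pin tops at (318,8), (497,143), (212,204) and (383,320), and the ball still gripped. The pins give me both the drum centre and the pin angle.

Run:
```python
from h import *
W=dict(np.load('wrist.npz'))
P=np.array([back(W,75+a/2.3,b/2.3,82)[:2] for a,b in [(318,8),(497,143),(212,204),(383,320)]])
c=P.mean(0);d=P-c;print(P.round(1),c,np.hypot(*d.T).round(1),np.degrees(np.arctan2(d[:,1],d[:,0])).round(1))
```

```text
[[556.1  39.9]
 [597.  -27.9]
 [489.1  -2.2]
 [529.9 -69.3]] [543.02846466 -14.85308928] [56.3 55.5 55.4 56. ] [  76.6  -13.6  166.8 -103.5]
```

>>> {"method": "apply_moves", "body": {"plan": [[0.02,0.0055,0.027,0,0,0,0],[0.02,0.0055,0.027,0,0,0,0],[0.02,0.0055,0.027,0,0,0,0],[0.02,0.0055,0.027,0,0,0,0],[0.02,0,0,-0.02,0,0,0],[0.02,0,0,-0.02,0,0,0],[0.02,0,0,0,0,0,0],[0.02,0,0,0,0,0,0]]}}

```text
t: 6.2
tool_pos: [543.2, -16.9, 162.0]
orientation: [-3.141, 0.001, 1.138]
ft_force: [0.6, 0.0, -2.1]
width: 0.372
```

>>> {"method": "apply_moves", "body": {"plan": [[0.02,0,0.002,-0.02,0,0,0],[0.02,0,0,-0.02,0,0,0],[0.02,0,0,-0.02,0,0,0],[0.02,0,0,-0.015,0,0,0],[0.02,0,0,-0.01,0,0,0],[0.02,0,0,-0.008,0,0,0],[0.02,0,0,0,0,0,0],[0.02,0,0,0,0,0,0]]}}

```text
t: 7.0
tool_pos: [543.9, -13.6, 69.5]
orientation: [3.141, -0.0, 1.14]
ft_force: [-1.5, -0.2, -2.0]
width: 0.371
```

>>> {"method": "apply_moves", "body": {"plan": [[0.02,0,0,-0.002,0,0,0],[0.02,0,0,-0.002,0,0,0],[0.02,0,0,-0.001,0,0,0],[0.02,0,0,-0.001,0,0,0],[0.02,0,0,0,0,0,0],[0.02,0,0,0,0,0,0]]}}

```text
t: 7.6
tool_pos: [543.4, -13.4, 63.0]
orientation: [3.142, -0.0, 1.14]
ft_force: [-0.4, -0.2, -1.5]
width: 0.371
```

>>> {"method": "apply_moves", "body": {"plan": [[0.02,0,0,-0.001,0,0,0],[0.02,0,0,0,0,0,0],[0.02,0,0,-0.001,0,0,0],[0.02,0,0,0,0,0,0]]}}

```text
t: 8.0
tool_pos: [543.5, -13.4, 61.3]
orientation: [3.141, -0.0, 1.14]
ft_force: [-0.4, 0.9, 2.1]
width: 0.374
```

The force rose to +2 N, so the ball is touching the floor. I'm releasing it.

>>> {"method": "apply_moves", "body": {"plan": [[0.041,0,0,0,0,0,0],[0.044,0,0,0,0,0,0],[0.048,0,0,0,0,0,0],[0.048,0,0,0,0,0,0],[0.048,0,0,0,0,0,0],[0.048,0,0,0,0,0,0]]}}

```text
t: 8.6
tool_pos: [543.4, -13.4, 61.0]
orientation: [3.142, -0.0, 1.14]
ft_force: [0.5, 0.4, -0.6]
width: 0.508
```

>>> {"method": "apply_moves", "body": {"plan": [[0.048,0,0,0.02,0,0,0],[0.048,0,0,0.03,0,0,0],[0.048,0,0,0.035,0,0,0],[0.048,0,0,0.04,0,0,0],[0.048,0,0,0.04,0,0,0],[0.048,0,0,0,0,0,0]]}}

```text
t: 9.2
tool_pos: [546.6, -14.1, 230.9]
orientation: [3.133, -0.004, 1.14]
ft_force: [-0.1, -0.4, -0.8]
width: 0.512
```

>>> {"method": "apply_moves", "body": {"plan": [[0.08,-0.002,0.035,0,0,0,0],[0.08,-0.002,0.035,0,0,0,0],[0.08,-0.002,0.035,0,0,0,0],[0.08,-0.002,0.035,0,0,0,0],[0.08,-0.002,0.035,0,0,0,0],[0.08,0,0,0,0,0,0],[0.08,0,0,0,0,0,0]]}}

```text
t: 9.9
tool_pos: [532.8, 162.1, 225.2]
orientation: [-3.141, 0.001, 1.142]
ft_force: [-0.9, 0.1, 0.3]
width: 0.854
```

Run:
```python
from h import *
s=arm.sense();print(s['t'],s['tool_pos'],s['orientation'],s['q'].round(2))
W=snap('wrist');im=W['image']
u=proj(W,[[544,250,53]])[0];print(u)
x,y=int(u[0]),int(u[1]);x0=max(0,x-130);y0=max(0,y-100);c=im[y0:y0+200,x0:x0+266];print(x0,y0,c.shape)
cv2.imwrite('pics/w4.png',cv2.resize(c[:,:,::-1],None,fx=3,fy=3,interpolation=cv2.INTER_CUBIC))
```

```text
9.9 [532.79981857 162.12375103 225.15564513] [-3.14085262e+00  1.20242754e-03  1.14199749e+00] [-0.7   0.55  0.54  1.8  -0.35  0.89 -0.42]
[231.98346928 103.84593272]
101 3 (200, 266, 3)
```

View pics/w4.png

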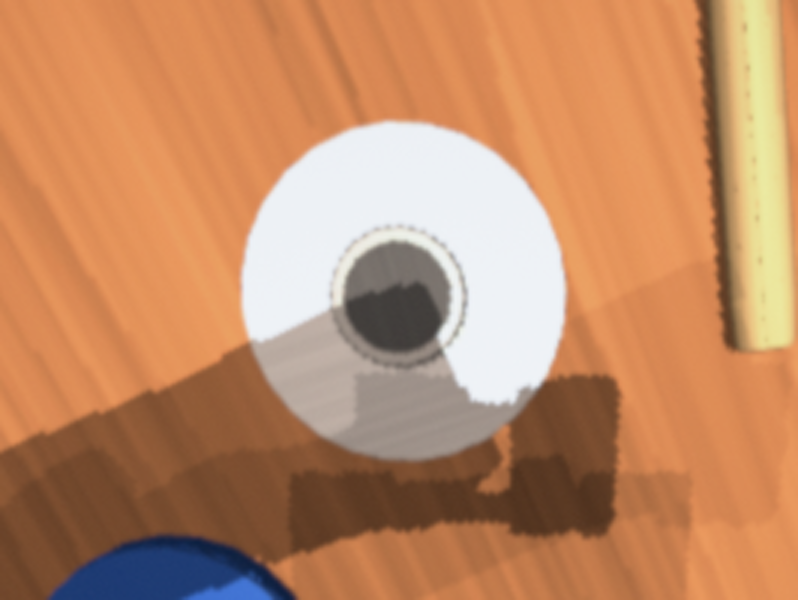

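The lid's collar is centred at about (398,294) in the crop, and its disc at about (404,290).

Run:
```python
from h import *
W=dict(np.load('wrist.npz'))
f=lambda a,b,z:back(W,101+a/3,3+b/3,z).round(1)
print(f(398,294,53),f(404,290,23));print(f(242,290,23),f(567,290,23),f(332,294,53),f(467,294,53),f(404,121,23),f(404,461,23))
```

```text
[546.9 251.9  53. ] [548. 254.  23.]
[490.9 280.1  23. ] [605.3 227.7  23. ] [525.6 261.6  53. ] [569.2 241.7  53. ] [573.8 307.6  23. ] [519.1 194.   23. ]
```

>>> {"method": "apply_moves", "body": {"plan": [[0.08,0.005,0.03,0,0,0,0],[0.08,0.005,0.03,0,0,0,0],[0.08,0.004,0.03,0,0,0,0],[0.08,0,0,-0.04,0,0,0],[0.08,0,0,-0.04,0,0,0],[0.08,0,0,-0.04,0,0,0],[0.08,0,0,0,0,0,0],[0.08,0,0,0,0,0,0]]}}

```text
t: 10.75
tool_pos: [548.0, 249.8, 106.3]
orientation: [3.141, 0.001, 1.137]
ft_force: [0.4, 0.3, 1.0]
width: 0.857
```

>>> {"method": "apply_moves", "body": {"plan": [[0.08,-0.001,0.002,-0.02,0,0,0],[0.08,0,0,-0.02,0,0,0],[0.08,0,0,-0.013,0,0,0],[0.08,0,0,0,0,0,0],[0.08,0,0,0,0,0,0]], "force": 40}}

```text
t: 11.25
tool_pos: [547.5, 253.6, 54.3]
orientation: [3.14, -0.001, 1.139]
ft_force: [-0.5, -0.3, 0.7]
width: 0.849
```

>>> {"method": "apply_moves", "body": {"plan": [[0.08,0,-0.001,-0.003,0,0,0],[0.06,0,0,0,0,0,0],[0.04,0,0,0,0,0,0],[0.04,0,0,0,0,0,0],[0.04,0,0,0,0,0,0],[0.04,0,0,0,0,0,0],[0.04,0,0,0,0,0,0]], "force": 40}}

```text
t: 11.95
tool_pos: [546.5, 252.7, 50.1]
orientation: [3.141, -0.0, 1.14]
ft_force: [-0.5, -0.2, 1.5]
width: 0.503
```

>>> {"method": "apply_moves", "body": {"plan": [[0.04,0,0,0.01,0,0,0],[0.04,0,0,0.03,0,0,0],[0.04,0,0,0.035,0,0,0],[0.04,0,0,0.035,0,0,0],[0.04,0,0,0.03,0,0,0],[0.04,0,-0.02,0,0,0,0],[0.04,-0.0005,-0.03,0,0,0,0],[0.04,-0.0005,-0.03,0,0,0,0]]}}

```text
t: 12.75
tool_pos: [544.9, 172.2, 190.5]
orientation: [-3.141, -0.0, 1.141]
ft_force: [0.5, -0.8, -1.7]
width: 0.509
```

>>> {"method": "apply_moves", "body": {"plan": [[0.04,-0.0005,-0.03,0,0,0,0],[0.04,-0.0005,-0.03,0,0,0,0],[0.04,-0.0005,-0.03,0,0,0,0],[0.04,-0.0005,-0.03,0,0,0,0],[0.04,-0.0005,-0.03,0,0,0,0],[0.04,0,-0.02,0,0,0,0],[0.04,0,0,0,0,0,0],[0.04,0,0,0,0,0,0]]}}

```text
t: 13.55
tool_pos: [542.6, 2.9, 190.2]
orientation: [-3.141, -0.001, 1.139]
ft_force: [0.5, 1.3, -2.6]
width: 0.503
```

>>> {"method": "apply_moves", "body": {"plan": [[0.04,0.0005,-0.009,0,0,0,0],[0.04,0,-0.009,0,0,0,0],[0.04,0,0,-0.02,0,0,0],[0.04,0,0,-0.02,0,0,0],[0.04,0,0,0,0,0,0],[0.04,0,0,0,0,0,0]]}}

```text
t: 14.15
tool_pos: [543.4, -15.6, 150.1]
orientation: [-3.141, 0.0, 1.14]
ft_force: [1.1, -0.1, -2.8]
width: 0.5
```

Run:
```python
from h import *
s=arm.sense();print(s['t'],s['tool_pos'],s['ft_force'],s['torque'],s['q'].round(2))
W=snap('wrist')
S=snap('scene');u=proj(S,[[543,-15,80]])[0];x,y=int(u[0]),int(u[1])
c=np.hstack([cv2.resize(S['image'][y-60:y+60,x-60:x+60],(400,400),interpolation=2),cv2.resize(W['image'][100:,56:456],(400,284))[:].repeat(1,0) if 0 else cv2.resize(W['image'],(400,400),interpolation=2)])
print(x,y);cv2.imwrite('pics/p5.png',c[:,:,::-1])
```

```text
14.15 [543.40174357 -15.59350668 150.07522431] [ 1.07944889 -0.11163099 -2.82632072] [-0.0858226   0.11371829  0.0487958 ] [-0.32  0.63  0.46  1.9  -0.41  0.7  -0.05]
239 187
```

View pics/p5.png

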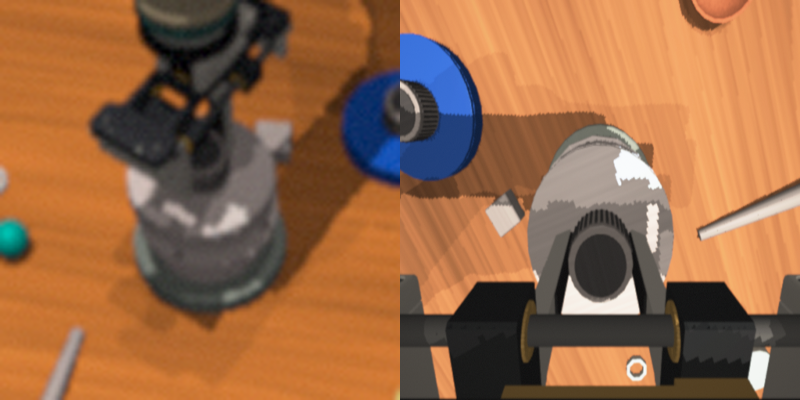

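The lid hangs level above the drum and the grip is good. I'm lowering it onto the pins.

>>> {"method": "apply_moves", "body": {"plan": [[0.04,0,0.0005,-0.006,0,0,0],[0.04,0,0,-0.005,0,0,0],[0.04,0,0,-0.003,0,0,0],[0.04,0,0,-0.001,0,0,0],[0.04,0,0,0,0,0,0]]}}

```text
t: 14.75
tool_pos: [543.3, -14.9, 134.8]
orientation: [-3.141, 0.0, 1.14]
ft_force: [0.5, -0.1, -2.1]
width: 0.506
```

>>> {"method": "apply_moves", "body": {"plan": [[0.04,0,0,-0.001,0,0,0],[0.04,0,0,-0.001,0,0,0],[0.04,0,0,-0.001,0,0,0],[0.04,0,0,0,0,0,0]]}}

```text
t: 15.15
tool_pos: [543.5, -14.9, 132.1]
orientation: [3.141, -0.0, 1.14]
ft_force: [-0.4, -0.2, -1.1]
width: 0.507
```

>>> {"method": "apply_moves", "body": {"plan": [[0.04,0,0,-0.001,0,0,0],[0.04,0,0,0,0,0,0],[0.04,0,0,-0.001,0,0,0],[0.04,0,0,0,0,0,0]]}}

```text
t: 15.55
tool_pos: [543.5, -14.9, 131.9]
orientation: [3.141, -0.002, 1.14]
ft_force: [-4.6, 0.6, 14.9]
width: 0.506
```

It touched at lid height 82, so it is resting on the pins. I'm turning it under light pressure, in steps smaller than the 8° window.

>>> {"method": "apply_moves", "body": {"plan": [[0.04,0,0,0.0003,0,0,2.5],[0.04,0,0,0,0,0,2.5],[0.04,0,0,0,0,0,2],[0.04,0,0,0,0,0,0]]}}

```text
t: 15.95
tool_pos: [544.3, -14.5, 132.0]
orientation: [3.14, -0.002, 1.262]
ft_force: [-0.4, 1.8, 11.4]
width: 0.503
```

>>> {"method": "apply_moves", "body": {"plan": [[0.04,0,0,0,0,0,2.5],[0.04,0,0,0,0,0,2.5],[0.04,0,0,0,0,0,2],[0.04,0,0,0,0,0,0]]}}

```text
t: 16.35
tool_pos: [544.3, -14.0, 132.0]
orientation: [3.14, -0.003, 1.384]
ft_force: [-1.0, 3.2, 11.4]
width: 0.506
```

>>> {"method": "apply_moves", "body": {"plan": [[0.04,0,0,0,0,0,2.5],[0.04,0,0,0,0,0,2.5],[0.04,0,0,0,0,0,2],[0.04,0,0,0,0,0,0]]}}

```text
t: 16.75
tool_pos: [544.5, -14.1, 132.0]
orientation: [3.139, -0.002, 1.507]
ft_force: [-1.2, 2.6, 10.5]
width: 0.502
```

>>> {"method": "apply_moves", "body": {"plan": [[0.04,0,0,0,0,0,2.5],[0.04,0,0,0,0,0,2.5],[0.04,0,0,0,0,0,2],[0.04,0,0,0,0,0,0]]}}

```text
t: 17.15
tool_pos: [544.4, -14.2, 132.0]
orientation: [3.139, -0.002, 1.628]
ft_force: [-0.7, 3.1, 10.6]
width: 0.507
```

>>> {"method": "apply_moves", "body": {"plan": [[0.04,0,0,0,0,0,2.5],[0.04,0,0,0,0,0,2.5],[0.04,0,0,0,0,0,2],[0.04,0,0,0,0,0,0]]}}

```text
t: 17.55
tool_pos: [544.0, -14.0, 131.9]
orientation: [3.14, -0.002, 1.751]
ft_force: [-1.8, 2.3, 11.8]
width: 0.508
```

>>> {"method": "apply_moves", "body": {"plan": [[0.04,0,0,0,0,0,2.5],[0.04,0,0,0,0,0,2.5],[0.04,0,0,0,0,0,2],[0.04,0,0,0,0,0,0]]}}

```text
t: 17.95
tool_pos: [544.1, -14.2, 132.0]
orientation: [3.139, -0.001, 1.873]
ft_force: [-2.9, 1.8, 11.3]
width: 0.506
```

>>> {"method": "apply_moves", "body": {"plan": [[0.04,0,0,0,0,0,2.5],[0.04,0,0,0,0,0,2.5],[0.04,0,0,0,0,0,2],[0.04,0,0,0,0,0,0]]}}

```text
t: 18.35
tool_pos: [544.4, -13.9, 131.9]
orientation: [3.139, -0.001, 1.995]
ft_force: [-1.3, 2.9, 11.0]
width: 0.505
```

>>> {"method": "apply_moves", "body": {"plan": [[0.04,0,0,0,0,0,2.5],[0.04,0,0,0,0,0,2.5],[0.04,0,0,0,0,0,2],[0.04,0,0,0,0,0,0]]}}

```text
t: 18.75
tool_pos: [543.9, -13.9, 131.8]
orientation: [3.139, -0.001, 2.117]
ft_force: [-2.5, 2.4, 9.6]
width: 0.505
```

>>> {"method": "apply_moves", "body": {"plan": [[0.04,0,0,0,0,0,2.5],[0.04,0,0,0,0,0,2.5],[0.04,0,0,0,0,0,2],[0.04,0,0,0,0,0,0]]}}

```text
t: 19.15
tool_pos: [543.2, -14.9, 130.1]
orientation: [-3.141, -0.0, 2.24]
ft_force: [0.1, 0.5, -2.5]
width: 0.505
```

The force fell to just the lid's weight at yaw 2.24, so the keyways have reached the pins. I'm pushing down.

>>> {"method": "apply_moves", "body": {"plan": [[0.04,0,0,-0.001,0,0,0],[0.04,0,0,-0.001,0,0,0],[0.04,0,0,-0.001,0,0,0],[0.04,0,0,-0.001,0,0,0],[0.04,0,0,0,0,0,0]]}}

```text
t: 19.65
tool_pos: [543.2, -14.8, 126.4]
orientation: [-3.141, -0.0, 2.239]
ft_force: [-1.4, 1.4, 2.2]
width: 0.506
```

>>> {"method": "apply_moves", "body": {"plan": [[0.04,0,0,-0.001,0,0,0],[0.04,0,0,-0.001,0,0,0],[0.04,0,0,-0.001,0,0,0],[0.04,0,0,-0.001,0,0,0],[0.04,0,0,0,0,0,0]]}}

```text
t: 20.15
tool_pos: [543.2, -14.9, 122.5]
orientation: [-3.141, -0.0, 2.24]
ft_force: [-2.5, 0.9, 5.8]
width: 0.503
```

Run:
```python
from h import *
s=arm.sense();print(s['t'],s['tool_pos'],s['ft_force'],s['torque'],s['q'].round(2))
```

```text
20.15 [543.24666781 -14.85205736 122.47527273] [-2.52182569  0.93291696  5.8013657 ] [0.16978611 0.64910815 0.00343219] [-0.1   0.63  0.12  1.92 -0.12  0.6   0.77]
```

>>> {"method": "apply_moves", "body": {"plan": [[0.04,0,0,-0.0005,0,0,0],[0.04,0,0,-0.0005,0,0,0],[0.04,0,0,-0.0005,0,0,0],[0.04,0,0,0,0,0,0],[0.04,0,0,0,0,0,0]]}}

```text
t: 20.65
tool_pos: [543.2, -14.8, 122.0]
orientation: [3.141, -0.0, 2.239]
ft_force: [-5.2, 1.3, 13.9]
width: 0.502
```

It reached a hard stop at TCP z 122.0, which puts the lid at 72, fully home. One last look while holding.

>>> {"method": "apply_moves", "body": {"plan": [[0.04,0,0,0,0,0,0],[0.04,0,0,0,0,0,0],[0.04,0,0,0,0,0,0],[0.04,0,0,0,0,0,0]]}}

```text
t: 21.05
tool_pos: [543.3, -14.8, 122.0]
orientation: [3.141, -0.0, 2.239]
ft_force: [-5.3, 1.1, 14.3]
width: 0.504
```

Run:
```python
from h import *
S=snap('scene');c=S['image'][120:300,90:330];cv2.imwrite('pics/p6.png',cv2.resize(c[:,:,::-1],None,fx=3,fy=3,interpolation=2))
s=arm.sense();print(s['t'],s['tool_pos'],s['ft_force'],s['torque'],s['width'])
```

```text
21.1 [543.23664726 -14.81383407 121.9912626 ] [-5.10617776  1.4206624  14.86602591] [0.13235057 1.23908694 0.0114026 ] 0.5037961450168977
```

View pics/p6.png

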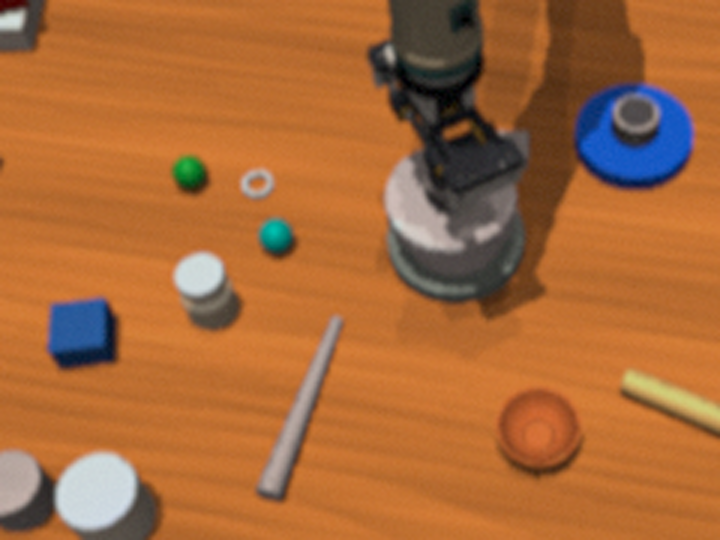

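The lid (at about (452,200) in the crop) sits level and low on the drum, and the bystanders in view are where they were. I'm handing in.

```bash
python3 -c "
from workcell import arm
print(arm.close_job())"
```

```text
the job is handed in; nothing more can be done
None
```

The job is handed in at about 21 s of the 72 s allowed, and my last checks found nothing wrong; `close_job()` gives no verdict.

- **Ball:** I lowered it until it touched the drum floor with about 4 N and released it there. I did not look inside the drum afterwards, before the lid went on.
- **Lid:** I rested it on the pins at height 82 mm and turned it about 63° until it dropped over them. I then pushed it to a hard stop at an inferred height of about 72 mm, which is fully home.
- **Final hold:** The gripper still holds the collar at about 47 mm opening with a 40 N grip command. It presses down with about 15 N, above the seal's 9 N. The tool was about 0.2 mm from the drum axis I measured, and level.
- **Bystanders:** Those visible in the last crop looked unmoved. The fire brick, the hammer's head and the bench block behind the gripper were out of view, but I felt no contact with any of them.

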